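Tick off the order and ring for pick-up

TASK

An order is packed: tick it off on the three push keys, pressing the round key, then the square key, then the long bar key, each lightly all the way down so that it stays down, and after that tap the bell's button to call the customer. Press with the fingers only: do not lift, carry or shove the key blocks or the bell, and leave everything else on the counter alone.

Things in the scene. Friction and masses are not known exactly. Their poses are not given: they have to be found in the camera images.
- round_block: Loose grey weighted desk block, 76 x 76 mm, 28 mm high, 0.45 kg, with a black top plate and a round cap 34 mm across of white plastic in the middle of its top. Origin: centre of its underside; z up.
- round_top (a point): Centre of the top face of the round cap: 46 mm above the counter while the key is up, 38 mm when it is fully down (the block's top is at 28 mm). It moves with the key.
- round_key (a joint): Travel of the round key in m: 0 = up (start), 0.008 = fully down at its stop. On the way it resists with about 3 N and has no spring: it stays where it is pushed. The cap sits on a rubber bush that gives another 1 mm per 4 N while it is pressed.
- square_block: Loose grey weighted desk block, 76 x 76 mm, 28 mm high, 0.45 kg, with a black top plate and a square cap 32 x 32 mm of white plastic in the middle of its top. Origin: centre of its underside; z up.
- square_top (a point): Centre of the top face of the square cap: 46 mm above the counter while the key is up, 38 mm when it is fully down (the block's top is at 28 mm). It moves with the key.
- square_key (a joint): Travel of the square key in m: 0 = up (start), 0.008 = fully down at its stop. On the way it resists with about 3 N and has no spring: it stays where it is pushed. The cap sits on a rubber bush that gives another 1 mm per 4 N while it is pressed.
- bar_block: Loose grey weighted desk block, 76 x 76 mm, 28 mm high, 0.45 kg, with a black top plate and a long narrow bar-shaped cap 18 x 56 mm (long side along the block's y) of white plastic in the middle of its top. Origin: centre of its underside; z up.
- bar_top (a point): Centre of the top face of the bar cap: 46 mm above the counter while the key is up, 38 mm when it is fully down (the block's top is at 28 mm). It moves with the key.
- bar_key (a joint): Travel of the bar key in m: 0 = up (start), 0.008 = fully down at its stop. On the way it resists with about 3 N and has no spring: it stays where it is pushed. The cap sits on a rubber bush that gives another 1 mm per 4 N while it is pressed.
- bell: Loose counter service bell, 83 mm wide and 62 mm high, 0.19 kg: metal dome on a black foot. Origin: centre of its underside.
- bell_top (a point): Centre of the top of the bell's push button, a stem 10 mm thick on top of the dome, 62 mm above the counter; the dome's top is at about 45 mm. It moves with the button.
- bell_button (a joint): Travel of the bell's button in m: 0 = up, 0.008 = fully down. A spring of about 2 N per mm pushes it back up; 3 to 5 N rings it, at 16 N it is at its stop.
- jam: Jam jar, 62 mm wide, 85 mm high. Bystander, loose; origin: centre of its underside.
- sign_a: Bent black price stand, 47 x 88 x 58 mm. Bystander, loose; origin: centre of its underside.
- sign_b: Bent black price stand, 47 x 88 x 58 mm. Bystander, loose; origin: centre of its underside.

How it is judged:
On the way, in this order (a step that is already met when the one before it is completed fails the run):
1. the round key is pushed down and stays down (value of joint round_key above 0.005 m), for 0.2 s.
2. the square key is pushed down and stays down (value of joint square_key above 0.005 m), for 0.2 s.
3. the bar key is pushed down and stays down (value of joint bar_key above 0.005 m), for 0.2 s.
4. the bell's button is pressed (value of joint bell_button above 0.0015 m), for 0.04 s.
At the end, for the whole second after the job is handed in: All three keys are at least 5 mm of their 8 mm down, pressed in the order round, square, bar; the bell's button was pressed (over 1.5 mm) after them and is up again; the three blocks and the bell stand still and upright (within 0.1 rad) within 30 mm of where they stood (value of joint each of round_key, square_key, bar_key above 0.005 m and value of joint bell_button below 0.001 m and distance of each of round_block, square_block, bar_block, bell from where it was at the start of the episode below 0.03 m and angle between each of round_block, square_block, bar_block, bell's own z axis and vertical below 0.1 rad and linear speed of each of round_block, square_block, bar_block, bell below 0.02 m/s); the robot touches nothing.
It fails at once if a later key or the bell is pressed before its turn (order: round, square, bar, bell) ((value of joint square_key above 0.003 m and value of joint round_key below 0.0045 m) or (value of joint bar_key above 0.003 m and value of joint square_key below 0.0045 m) or (value of joint bell_button above 0.001 m and value of joint bar_key below 0.0045 m)).
It fails at once if a key block or the bell is lifted, tipped or carried off (height (world z) of any of round_block, square_block, bar_block, bell above 0.012 m or distance of any of round_block, square_block, bar_block, bell from where it was at the start of the episode above 0.04 m or angle between any of round_block, square_block, bar_block, bell's own z axis and vertical above 0.25 rad).
It fails at once if a key block or the bell is pressed hard (over 30 N), or pushed with the arm or the body of the gripper instead of the fingers (over 3 N) (contact force between any of round_block, square_block, bar_block, bell and the arm above 3 N or contact force between any of round_block, square_block, bar_block, bell and the fingers above 30 N).
It fails at once if a bystander is knocked aside (over 25 mm), lifted or tipped (distance of any of jam, sign_a, sign_b from where it was at the start of the episode above 0.025 m or angle between any of jam, sign_a, sign_b's own z axis and vertical above 0.3 rad).
It also fails if it takes over 54 s, if anything falls off the work surface, if the arm or the gripper's body presses on something with over 40 N, if the wrist force passes 120 N, or if a joint passes its speed limit or range.

ROBOT

A 7-joint arm with a two-finger parallel gripper is mounted at the origin on the work surface; the furniture and walls round the work are solid. World frame = base frame: x ahead of the robot, y to its left, z up, the work surface at z = 0. Lengths are in m, angles in rad, forces in N, time in s.
With the tool pointing down it reaches from about 0.4 to 0.85 m from the base axis. Payload 6.9 kg.
Tool frame: the origin (TCP) lies midway between the tips of the shut fingers; the grasp point (between the pads) lies 19 mm behind it (grip_depth is the distance from the TCP to the grasp point, in m); x points along the fingers, y is the direction in which the jaws open and shut, and the axes are right-handed (so a half turn about x gives the same grasp; the last joint's range is limited). The gripper opens to 85 mm and grips with 20 to 120 N. Pads are 22 mm wide; open, the fingers measure 114 mm over their backs; the gripper's body (76 mm by 85 mm) begins 54 mm behind the grasp point. The pads swing forward as they close: fully open they stand 13 mm farther back than shut.
Start: joints at [1.389, 0.507, -0.238, 1.5, 0.126, 1.149, -0.155], TCP at [0.177, -0.599, 0.231] pointing down, gripper open.
Joint ranges: [-3.08, 3.08], [-0.24, 2.05], [-1.43, 1.35], [0, 2.5], [-1.52, 4.66], [0.17, 1.96], [-2.89, 2.89]. Speed limits (rad/s): [2.39, 2.39, 3.14, 3.14, 3.14, 3.14, 3.14].

INTERFACE

Orientations are given as a 3x3 rotation matrix whose columns are the frame's x, y, z axes.
In Python, from rig import movep, move_l, move_j, set_gripper, wait, ik, state, snapshot, IKError, hand_in, grip_depth gives the robot as it stands. The module is installed in compiled form; this text tells all that it offers. Calls block until the motion is done:
- movep(position, orientation): joint-space move of the TCP to a pose.
- move_l(position, velocity=0.15, rot=None): straight line of the TCP; rot=None keeps the orientation; velocity is the mean speed in m/s.
- move_j(angles): joint-space move.
- set_gripper(opening, newtons=None): finger opening in m; newtons is the grip in N (None keeps the last); returns when the fingers have stopped.
- wait(seconds).
- ik(position, orientation): joint angles nearest the present ones, or None.
- state(): the state.
- snapshot(name): name is "side" or "top"; returns a dict with "color" (420x560x3 uint8, red, green, blue), "depth" (420x560 float32, m along the optical axis (not along the pixel's ray), 0 where there is no reading), "camera_matrix" (3x3 intrinsics, pixels), "position" and "orientation" of the camera in the world. Camera axes: x right, y down, z forward; pixel columns grow to the right and rows downward; lengths in m; the calibration is good to about 2 mm. A picture is of the moment at which its call begins.
A pose or a line that the arm cannot do raises IKError and nothing moves.
- hand_in(): hands the job in, once; it reports no verdict.
The state is a dict: "t": time; "joint_pos": joint angles; "qvel": joint speeds; "effort": joint torques, N m; "tool_pos": TCP position; "eef_rot": TCP orientation; "wrist_force": force on the tool from outside, world axes, zero at the start; "moment": the same for the moment, N m; "grip_width": finger opening in m.
Only numpy, scipy, OpenCV 4.12 (cv2) and the standard library are available. Lean on these libraries where they do the work, as an engineer would, in place of code of your own. Each camera call takes 0.05 s, during which the arm holds its last target. There are 200 camera calls.

## Working session

There is one attempt and no reset: what is moved stays moved. The work goes in short steps, each a Python script; the robot and the scene stay as the last script left them, time stands still between calls to the robot, and variables do not carry over. Pictures are saved under pics/ and viewed, about 8 in all and at most 12, crops included, and the job is handed in when it is done.

```bash
mkdir -p pics
python3 - <<'E'
from rig import *
import cv2,numpy as np
print(state()["t"],state()["tool_pos"],state()["eef_rot"],state()["grip_width"])
for n in("side","top"):
    s=snapshot(n); cv2.imwrite(f"pics/{n}0.png",s["color"][:,:,::-1]); np.savez(f"{n}0.npz",**s)
    print(n,s["position"],s["orientation"],s["camera_matrix"])
E
```

```text
0.0 [ 0.17659582 -0.59902645  0.23042317] [[-4.95862621e-04  2.82892165e-01 -9.59151592e-01]
 [ 1.68654422e-03 -9.59150110e-01 -2.82892600e-01]
 [-9.99998455e-01 -1.75792744e-03 -1.50345883e-06]] 0.08557024410094864
side [0.32251436 0.70748738 0.61105804] [[-0.98571282 -0.08155781  0.14737222]
 [-0.16709053  0.5838     -0.79451766]
 [-0.02123678 -0.80779074 -0.58908668]] [[392.61550489   0.         272.17232711]
 [  0.         392.61550489 218.76978992]
 [  0.           0.           1.        ]]
top [ 0.29700348 -0.01542999  1.17156605] [[-0.01469833 -0.98826266  0.1520555 ]
 [-0.99987168  0.01355816 -0.00853254]
 [ 0.0063708  -0.1521614  -0.98833513]] [[523.26228      0.         274.40844885]
 [  0.         523.26228    215.92672885]
 [  0.           0.           1.        ]]
```

View pics/top0.png

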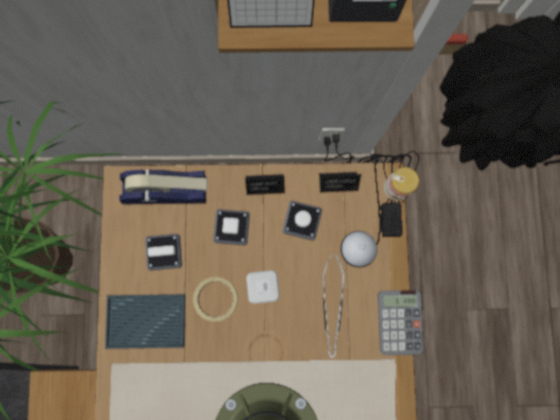

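View pics/side0.png

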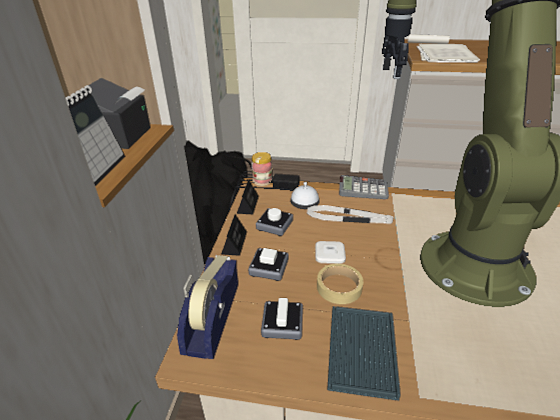

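Top view: round cap near (303,219), square (231,226), bar (161,251), bell (359,249). Side view: caps near (274,214), (268,256), (283,311) and bell stem near (305,184). Next I'll triangulate them.

```bash
cat > h.py <<'E'
import cv2,numpy as np
def ray(s,u,v):
    d=np.linalg.inv(s["camera_matrix"])@[u,v,1]; return s["position"],s["orientation"]@d
def plane(s,u,v,z):
    p,d=ray(s,u,v); return p+d*(z-p[2])/d[2]
def tri(a,b):
    (p,d),(q,e)=a,b
    t=np.linalg.lstsq(np.c_[d,-e],q-p,rcond=None)[0]
    x,y=p+d*t[0],q+e*t[1]; return (x+y)/2,np.linalg.norm(x-y)
def cap(s,u,v,r=18,th=165):
    g=s["color"].min(2); m=np.zeros_like(g); sl=np.s_[v-r:v+r,u-r:u+r]; m[sl]=(g[sl]>th)*255
    n,l,st,c=cv2.connectedComponentsWithStats(m)
    k=1+np.argmax(st[1:,4]); cn=cv2.findContours((l==k).astype(np.uint8),0,2)[0][0]
    return c[k],st[k],cv2.minAreaRect(cn)
def depthpt(s,u,v):
    p,d=ray(s,u,v); return p+d*s["depth"][int(round(v)),int(round(u))]
E
python3 - <<'E'
from h import *
np.set_printoptions(precision=4,suppress=True)
T=dict(np.load("top0.npz"));S=dict(np.load("side0.npz"))
for n,a,b in(("round",(303,219),(274,212)),("square",(231,226),(268,255)),("bar",(161,251),(283,311))):
    c,st,r=cap(T,*a);c2,st2,r2=cap(S,*b)
    print(n,c,st,r,"|",c2,st2,"plane",plane(T,*c,.046),"sideplane",plane(S,*c2,.044),"tri",tri(ray(T,*c),ray(S,*c2)),"depth",depthpt(T,*c))
for n,uv in dict(jar=(404,180),signb=(265,180),signa=(340,177),disp=(165,183),wall=(265,140),shelf=(315,40),shelf2=(365,40)).items(): print(n,depthpt(T,*uv))
a=cv2.resize(T["color"][219:279,319:399],None,fx=7,fy=7,interpolation=2)
b=cv2.resize(S["color"][170:215,280:340],None,fx=9,fy=9,interpolation=2)[:420]
h=max(a.shape[0],b.shape[0]);o=np.zeros((h*1,1100,3),np.uint8)
o[:a.shape[0],:560]=a;o[:b.shape[0],560:1100]=b
cv2.imwrite("pics/bell.png",cv2.resize(o,(800,h*800//1100))[:,:,::-1])
E
```

```text
round [302.3576 218.3879] [296 212  14  14 165] ((302.5, 218.5), (13.0, 13.0), 90.0) | [273.8963 213.763 ] [268 208  13  13 135] plane [ 0.4639 -0.0859  0.046 ] sideplane [ 0.4637 -0.0788  0.044 ] tri (array([ 0.465 , -0.0863,  0.0386]), np.float64(1.563016599944434e-05)) depth [ 0.4644 -0.0861  0.0427]
square [229.973  225.0432] [223 218  15  15 185] ((229.93849182128906, 224.99234008789062), (13.51978588104248, 13.395750999450684), 7.125016689300537) | [267.6749 255.6749] [260 248  17  16 203] plane [0.4515 0.0715 0.046 ] sideplane [0.4513 0.0782 0.044 ] tri (array([0.4525, 0.0721, 0.0385]), np.float64(4.808696030829436e-05)) depth [0.4514 0.0715 0.047 ]
bar [160.1803 250.4262] [148 246  25  10 183] ((160.0327911376953, 250.3606719970703), (7.605002403259277, 24.444650650024414), 84.80557250976562) | [281.9213 311.5787] [277 298  11  28 254] plane [0.3984 0.2217 0.046 ] sideplane [0.3978 0.2275 0.044 ] tri (array([0.3988, 0.2232, 0.0389]), np.float64(0.0006184600510239294)) depth [0.3986 0.2221 0.0441]
jar [ 0.5381 -0.302   0.0832]
signb [ 0.5493 -0.0057  0.0507]
signa [ 0.5545 -0.1706  0.0482]
disp [0.5351 0.2034 0.0976]
wall [ 0.807  -0.0025 -0.4949]
shelf [ 0.8178 -0.1131  0.162 ]
shelf2 [ 0.8164 -0.2162  0.1625]
```

View pics/bell.png

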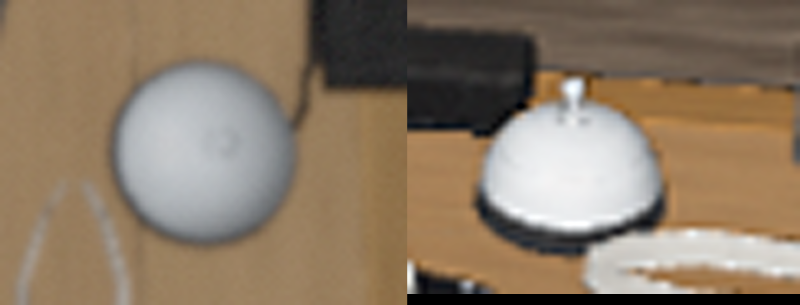

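Bell stem tip: top (363.8,246.5), side (305.7,183). The triangulated cap heights (38.5 mm) come out low because the side masks include the caps' white flanks. Depth gives 43–47 mm, so the xy values are fine. Now I'll move above the round key.

```bash
cat > p.py <<'E'
from rig import *
import numpy as np
R=np.array([[0,0,-1.],[0,-1,0],[-1,0,0]])
def press(x,y,ztop,zmin,fstop,step=.0007):
    move_l([x,y,ztop+.012],.08); wait(.2); f0=state()["wrist_force"][2]
    move_l([x,y,ztop+.003],.04); z=ztop+.003; log=[]
    while z>zmin:
        z-=step; move_l([x,y,z],.015); s=state(); f=s["wrist_force"][2]-f0
        log.append((round(s["tool_pos"][2]*1e3,1),round(f,1)))
        if f>fstop: break
    return log
E
python3 - <<'E'
from p import *; from h import *
T=dict(np.load("top0.npz"));S=dict(np.load("side0.npz"))
print("bell tri",tri(ray(T,363.8,246.5),ray(S,305.7,183)),"plane",plane(T,363.8,246.5,.062),plane(S,305.7,183,.062),"dome",plane(T,359.1,248.9,.015))
set_gripper(0); 
for q in([.464,-.086,.2],[.4515,.0715,.12],[.398,.222,.12],[.40,-.2,.14]): print(ik(q,R))
movep([.464,-.086,.2],R); move_l([.464,-.086,.075])
s=state();print(s["t"],s["tool_pos"],s["wrist_force"],s["grip_width"])
a=snapshot("side")["color"][130:270,200:360];b=snapshot("top")["color"][150:290,230:390]
cv2.imwrite("pics/r.png",cv2.resize(np.hstack([a,b]),None,fx=2.5,fy=2.5)[:,:,::-1])
E
```

```text
bell tri (array([ 0.39889526, -0.21515087,  0.05739978]), np.float64(0.0015693542165838112)) plane [ 0.39925896 -0.21431514  0.062     ] [ 0.39747655 -0.20739591  0.062     ] dome [ 0.39840402 -0.21209107  0.015     ]
[ 0.50321415  0.32714927 -0.49774832  1.93337299  0.19295341  0.92745923
 -1.6594845 ]
[ 0.20826064  0.43284191 -0.58527463  2.07740547  0.35550439  0.72847625
 -2.17440738]
[ 0.08557718  0.52308427 -0.95004615  2.0782757   0.58321991  0.82991717
 -2.78491577]
[ 0.65782615  0.35742501 -0.33448804  2.07726628  0.17258272  0.73262358
 -1.35660165]
3.9667 [ 0.46446923 -0.08606175  0.07553443] [-0.3367445   0.15652125  0.64032748] -8.025333969519753e-05
```

View pics/r.png

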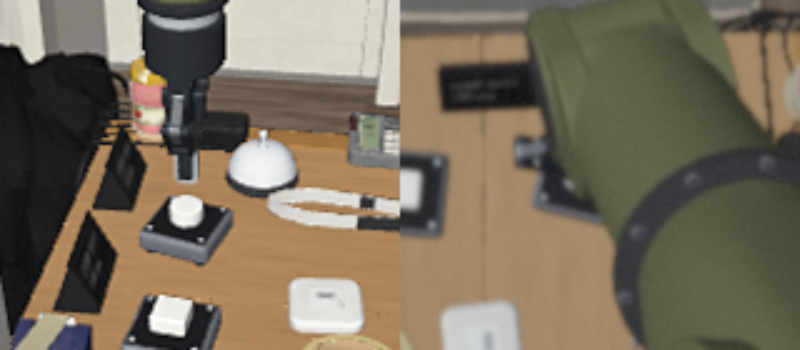

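The closed tips (side view, about (274,203)) hang right over the round cap. I'll press the round key now.

Run:
```python
from p import *
print(press(.464,-.086,.046,.0345,8))
move_l([.464,-.086,.08],.1); print(state()["t"])
```

```text
[(np.float64(48.3), np.float64(-0.0)), (np.float64(47.6), np.float64(0.8)), (np.float64(46.9), np.float64(0.3)), (np.float64(46.2), np.float64(-0.4)), (np.float64(45.6), np.float64(2.8)), (np.float64(44.8), np.float64(2.9)), (np.float64(44.1), np.float64(2.6)), (np.float64(43.4), np.float64(2.7)), (np.float64(42.7), np.float64(2.4)), (np.float64(42.0), np.float64(3.2)), (np.float64(41.3), np.float64(2.5)), (np.float64(40.6), np.float64(3.1)), (np.float64(39.9), np.float64(2.6)), (np.float64(39.2), np.float64(2.4)), (np.float64(38.5), np.float64(2.2)), (np.float64(37.8), np.float64(2.8)), (np.float64(37.1), np.float64(3.8)), (np.float64(36.5), np.float64(6.0)), (np.float64(35.9), np.float64(7.3)), (np.float64(35.4), np.float64(10.4))]
10.6083
```

The force trace is a textbook one: 3 N over the travel, then the bush at the stop. Next are the square and bar keys, each only if the one before it shows the stop.

Run:
```python
from p import *; import cv2
for x,y in((.4515,.0715),(.3985,.222)):
    p=state()["tool_pos"]; move_l([p[0],p[1],.1],.15)
    try: move_l([x,y,.1],.2)
    except IKError as e: print("line",e); movep([x,y,.1],R)
    l=press(x,y,.046,.0345,8); print([(float(a),float(b)) for a,b in l])
    move_l([x,y,.1],.1); print(state()["t"],state()["joint_pos"][6])
    if l[-1][1]<7: print("no stop"); break
a=snapshot("side");b=snapshot("top")
cv2.imwrite("pics/k.png",cv2.resize(np.hstack([a["color"][140:350,200:400],b["color"][140:350,130:390]]),None,fx=1.7,fy=1.7)[:,:,::-1])
```

```text
[(48.3, 0.8), (47.6, -0.4), (46.9, -0.0), (46.1, 1.2), (45.6, 2.6), (44.8, 3.6), (44.1, 3.1), (43.4, 1.9), (42.7, 3.0), (42.0, 3.0), (41.3, 3.1), (40.6, 2.5), (39.9, 2.9), (39.2, 3.2), (38.5, 4.3), (37.8, 2.9), (37.1, 4.6), (36.5, 6.4), (35.9, 8.8)]
18.625 -2.111231981382281
[(48.3, -0.3), (47.6, -0.5), (46.9, -0.2), (46.2, -0.1), (45.6, 2.1), (44.8, 2.1), (44.1, 1.9), (43.4, 2.0), (42.7, 3.8), (42.0, 1.9), (41.3, 3.3), (40.6, 2.2), (39.8, 2.9), (39.2, 2.1), (38.5, 2.2), (37.7, 1.3), (37.1, 3.4), (36.5, 5.8), (35.9, 7.3), (35.4, 10.0)]
26.875 -2.4597613745589375
```

View pics/k.png

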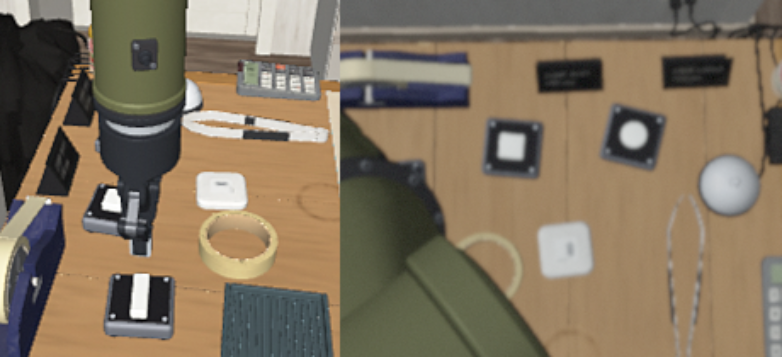

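The caps sit low and the blocks haven't moved. Now the bell, then a retreat.

Run:
```python
from p import *; from h import *
p=state()["tool_pos"]; move_l([p[0],p[1],.16],.2)
try: move_l([.42,0,.16],.25); move_l([.399,-.2135,.12],.25)
except IKError as e: print(e); movep([.399,-.2135,.12],R)
l=press(.399,-.2135,.062,.0565,6.5); wait(.1); print([(float(a),float(b)) for a,b in l])
move_l([.399,-.2135,.16],.1); movep([.3,-.45,.3],R); wait(.3); print(state()["t"])
T0=dict(np.load("top0.npz"));T=snapshot("top");S=snapshot("side")
for n,a in(("round",(303,219)),("square",(231,226)),("bar",(161,251))):
    print(n,plane(T0,*cap(T0,*a)[0],.046)[:2],plane(T,*cap(T,*a)[0],.038)[:2])
cv2.imwrite("pics/e.png",cv2.resize(np.hstack([S["color"][140:350,200:400],T["color"][140:350,130:420]]),None,fx=1.6,fy=1.6)[:,:,::-1])
```

```text
[(64.3, -0.0), (63.6, 0.6), (62.9, 0.5), (62.2, -0.1), (61.5, -0.0), (60.8, 1.3), (60.2, 3.6), (59.5, 4.4), (58.8, 5.3), (58.1, 6.9)]
35.9833
round [ 0.4639208  -0.08586978] [ 0.46428926 -0.0862623 ]
square [0.45148585 0.07153973] [0.45162186 0.07149212]
bar [0.39844877 0.22170905] [0.3983574  0.22196318]
```

View pics/e.png

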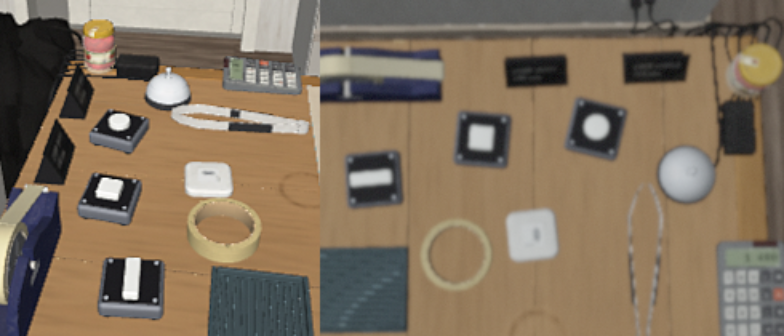

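```bash
python3 -c "
from rig import *
hand_in(); print(state()['t'])"
```

```text
the job is handed in; nothing more can be done
the job is handed in; nothing more can be done
```

I pressed the round, square and bar keys in that order with the closed fingertips, tapped the bell, backed the arm away and handed the job in at about 36 s of the 54 s allowed. `hand_in()` gives no verdict.

- **Keys:** each resisted with about 3 N over the 8 mm travel, then the force rose to 9–10 N as the bush compressed at the stop. The last pictures show all three caps low.
- **Bell:** I pressed it about 3.4 mm (6.9 N), and its stem is up again.
- **Blocks and bystanders:** the block centres moved less than 1 mm. The bell, jar and signs look unmoved in the pictures; I did not measure those.
- **Disagreement:** triangulating the two views put the caps at about 38.5 mm high, because the side-view masks took in their white flanks. Camera depth (43–47 mm) and first contact at about 46 mm confirmed the stated 46 mm. The bell's stem top triangulated to 57 mm, but contact came at about 61 mm, close to the stated 62 mm.

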